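# Push a transit plug out of a duct collar

## Robot

A 7-joint arm with a two-finger parallel gripper is mounted at the origin on the work surface. World frame = base frame: x ahead of the robot, y to its left, z up, the work surface at z = 0. Lengths are in m, angles in rad, forces in N, time in s.
With the tool pointing down it reaches from about 0.425 to 0.95 m from the base axis. Payload 4.7 kg.
Tool frame: the origin (TCP) lies midway between the tips of the shut fingers; the grasp point (between the pads) lies 19 mm behind it; z points along the fingers, y is the line along which they close (so a half turn about z gives the same grasp; the last joint's range is limited). The gripper opens to 87 mm and grips with 3 to 60 N. Pads are 19 mm wide; open, the fingers measure 117 mm over their backs; the gripper's body (75 mm by 190 mm) begins 51 mm behind the grasp point.
Start: joints at [1.112, 0.469, -0.049, 1.532, 0.024, 1.141, -0.082], TCP at [0.281, -0.614, 0.223] pointing down, gripper open.
Joint ranges: [-2.59, 2.59], [-0.33, 1.99], [-1.39, 1.29], [0.1, 2.45], [-1.04, 4.18], [0.21, 1.99], [-2.66, 2.66]. Speed limits (rad/s): [2.57, 2.57, 3.14, 3.14, 3.14, 3.14, 3.14].

## Interface

Orientations are given as a unit quaternion [x, y, z, w].
In Python, from plant import arm gives the robot as it stands.
- The arm moves only by the shell command python3 -m inch 'ROWS' [FORCE]. ROWS is JSON, a list of rows, each a list of 3 entries, a list of its own where there are three numbers: the shift along the tool's x, y, z in mm, then the turn, a rotation vector about the tool's x, y, z in rad, then the opening, from 0 (shut) to 1 (fully open). In form: [[[x, y, z], [wx, wy, wz], jaw], ...]. A call has exactly 5 rows; each row shifts and turns the commanded pose from where the row before left it, along the tool's axes as they then stand; what a row does not reach is not made up. A row lasts 1/10 s, in which the tool goes at most 50 mm and 8.59 degrees, less where a joint would pass 70% of its speed; a pose out of reach is approached as far as the arm can. A call with a gripper value outside its range is refused whole. The fingers move at their own pace and stop on an object; FORCE is the grip in N (left out, the last holds). Time passes only in rows, so rows that do not move let the fingers close, or fill a call up. It gives the time, the measured TCP pose, the force, the opening and the grip force at its end, in the units of the state.
- arm.observe(): the state, without advancing time (a new reading comes with each control period).
- arm.camera(name): name is "scene" or "side" or "wrist"; returns the picture (400x640x3 uint8, blue, green, red); there is no depth.
- arm.camera_params(name): a dict with "mtx" (3x3 intrinsics, pixels), "R" (3x3) and "t" (3): a world point X has camera coordinates R X + t. Camera axes: x right, y down, z forward; pixel columns grow to the right and rows downward; lengths in m; the calibration is good to about 2 mm. A picture is of the moment at which its call begins: read the wrist's pose just before it. camera_params takes no time and is no camera call; for the wrist camera it gives the pose at the moment of the call.
- arm.hand_in(): hands the job in; it is judged then, once.
Trained networks look in the newest picture that a camera, given by its name, has taken for a name from the list of things; names that differ only in an ending like _2 or _b are one class to them, and where a whole thing is asked for, a point or a joint stands for the part that bears it (a point fixed in the world has none). Each returns a list of dicts, best first, with "score" (0 to 1); they miss things now and then, are a little off and sometimes report something else, mostly with a low value. They report only what shows in the picture. A call takes as long as a camera call. They do not tell look-alikes from the thing itself.
- arm.recognise(camera, name): "bbox" ([left, top, width, height] in pixels, round what is visible of it).
- arm.outline_of(camera, name): "mask" (400x640 bool, what is visible of it) and "bbox" ([left, top, width, height] in pixels, round what is visible of it).
The state is a dict: "t": time; "joints": joint angles; "joint_velocities": joint speeds; "joint_torque": joint torques, N m; "position": TCP position; "tcp_rot": TCP orientation; "wrist_force": force on the tool from outside, world axes, zero at the start; "ft_torque": the same for the moment, N m; "grip_width": finger opening in m; "finger_force": force on a finger pad.
Only numpy, scipy, OpenCV 4.12 (cv2) and the standard library are available. Lean on these libraries where they do the work, as an engineer would, in place of code of your own. Each camera call takes 0.05 s, during which the arm holds its last target. There are 200 camera calls.

## Task

Free the red plug from its duct collar: lower that collar over the post of the blue knock-out stand, right down to the plate, so that the post pushes the plug up through it. Then take the red plug off the top of the post and lay it flat in the white parts tray, leaving the empty collar standing on the stand around the post.

Things in the scene. Friction and masses are not known exactly. Their poses are not given: they have to be found in the camera images.
- collar_mid (a point): Galvanised steel duct collar (an upright round tube, open at both ends) that holds the red plug; it stands loose on the bench, about 160 g. Outside diameter 62 mm, inside 56 mm, height 36 mm. An inward lip 3 mm thick at its lower edge leaves a round opening 46 mm across. This point is its centre, on the axis, 18 mm above its lower edge; z is its axis, upward. A like collar with a yellow plug is a bystander.
- red_plug_mid (a point): Red plastic plug, a plain solid disc of diameter 53 mm and thickness 14 mm, about 40 g, lying loose inside the collar on the lip (its underside 3 mm above the collar's lower edge, its top 19 mm below the collar's rim), so it can be pushed up freely but not grasped there. This point is its centre, half-way up; z is its axis, upward.
- stand: Knock-out stand, fixed to the bench: a blue square plate 110 x 110 mm, 8 mm thick, with a dark steel upright round post at its middle, 26 mm in diameter, its flat top 56 mm above the bench. With the collar down on the plate around the post, the collar's rim is 44 mm above the bench and the plug rests on the post's top, its underside at 56 mm. Origin: on the bench under the post's axis; x and y along the plate's sides, z up.
- tray: White plastic open parts tray, fixed to the bench, 150 x 150 mm outside, walls 5 mm thick, 24 mm high overall, inner floor 5 mm above the bench. Origin: on the bench under the tray's centre; x and y along its sides, z up.
Things that resemble listed ones, but are neither listed nor needed, are in the scene too. Of the things that look like the part that bears red_plug_mid, take the one that is nearest to the robot's base at the start. What is shaped like the part that bears collar_mid but green is not meant.

How it is judged:
On the way:
1. the collar is down on the stand's plate around the post, with the red plug pushed up above its rim onto the post's top (horizontal distance between each of collar_mid, red_plug_mid and stand below 0.02 m and z of collar_mid in the frame of stand below 0.034 m and angle between collar_mid's own z axis and vertical below 0.175 rad and z of red_plug_mid in the frame of collar_mid above 0.03 m and angle between red_plug_mid's own z axis and vertical below 0.26 rad), for 0.2 s.
At the end, for the whole second after the job is handed in: The red plug rests flat (10 degrees) on the tray's floor, its centre within 47 mm of the middle along each side and under 18 mm above the bench; the collar rests upright (10 degrees) on the stand's plate, its axis within 20 mm of the post's and its centre under 34 mm above the bench (horizontal distance between collar_mid and stand below 0.02 m and z of collar_mid in the frame of stand below 0.034 m and angle between each of collar_mid, red_plug_mid's own z axis and vertical below 0.175 rad and x of red_plug_mid in the frame of tray between -0.047 and 0.047 m and y of red_plug_mid in the frame of tray between -0.047 and 0.047 m and z of red_plug_mid in the frame of tray below 0.018 m and linear speed of each of red_plug, collar below 0.02 m/s); the robot touches nothing.
It also fails if it takes over 50 s, if anything falls off the work surface, if the arm or the gripper's body presses on something with over 40 N, if the wrist force passes 120 N, or if a joint passes its speed limit or range.

## Working session

There is one attempt and no reset: what is moved stays moved. The work goes in short steps, Python scripts to look and compute and a shell command to move; the robot and the scene stay as the last step left them, time stands still between calls to the robot, and variables do not carry over. Pictures are saved under pics/ and viewed, at most 10 in all, crops included, and the job is handed in when it is done.

```bash
mkdir -p pics; ls; python3 - <<'E'
from plant import arm
import cv2,numpy as np
s=arm.observe();print(s['t'],s['position'],s['tcp_rot'],s['grip_width'])
a=arm.camera('scene');b=arm.camera('side')
cv2.imwrite('pics/scene.png',a);cv2.imwrite('pics/side.png',b)
for c in('scene','side'):
    p=arm.camera_params(c);print(c,np.round(p['mtx'],1).tolist(),np.round(p['R'],3).tolist(),np.round(p['t'],3).tolist())
    for n in('collar_mid','red_plug_mid','stand','tray'):
        print(n,[(np.round(d['bbox']).tolist(),round(d['score'],2)) for d in arm.recognise(c,n)])
print(arm.observe()['t'])
E
```

```text
pics
0.0 [ 0.28103836 -0.61305253  0.22150329] [ 9.76991981e-01  2.13273840e-01 -2.39963278e-04 -9.38071296e-04] 0.08722748610510259
scene [[376.8, 0.0, 317.0], [0.0, 376.8, 204.0], [0.0, 0.0, 1.0]] [[-0.555, 0.832, 0.003], [0.725, 0.485, -0.489], [-0.409, -0.269, -0.872]] [0.354, -0.31, 1.002]
collar_mid [([245.0, 137.0, 23.0, 32.0], 0.65), ([278.0, 110.0, 25.0, 32.0], 0.62)]
red_plug_mid [([202.0, 123.0, 24.0, 20.0], 0.61), ([249.0, 146.0, 23.0, 16.0], 0.5)]
stand [([227.0, 213.0, 74.0, 72.0], 0.98), ([245.0, 146.0, 25.0, 13.0], 0.36)]
tray [([386.0, 229.0, 90.0, 96.0], 0.58)]
side [[409.9, 0.0, 322.6], [0.0, 409.9, 199.8], [0.0, 0.0, 1.0]] [[-0.925, -0.379, 0.017], [-0.197, 0.443, -0.875], [0.324, -0.813, -0.484]] [0.444, 0.19, 0.751]
collar_mid [([396.0, 185.0, 24.0, 23.0], 0.66), ([358.0, 174.0, 18.0, 18.0], 0.65), ([221.0, 252.0, 99.0, 72.0], 0.23)]
red_plug_mid [([369.0, 165.0, 19.0, 10.0], 0.5)]
stand [([254.0, 177.0, 58.0, 40.0], 0.61)]
tray [([221.0, 250.0, 97.0, 73.0], 0.77)]
0.5
```

View pics/scene.png

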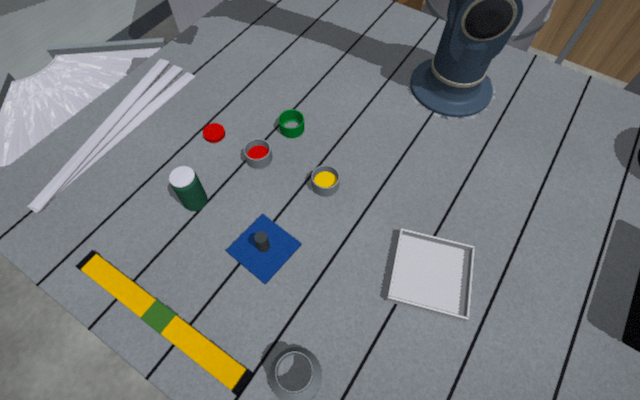

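View pics/side.png

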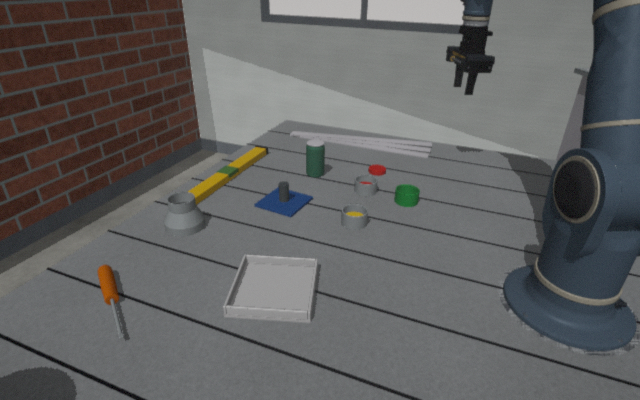

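The scene picture shows red discs at (258,153) in a grey collar and at (213,132) lying loose. There is also a yellow-plug collar at (325,180), a green ring at (291,123), the stand at (264,247) and the tray at (432,273). The plug in the collar at (258,153) fits the description, since it sits in a steel collar and should be the red disc nearer the base. I'll check this with positions and one crop.

```bash
cat > h.py <<'E'
from plant import arm
import cv2,numpy as np
def ray(p,u,v,z):
    R,t,K=np.array(p['R']),np.array(p['t']),np.array(p['mtx'])
    C=-R.T@t; d=R.T@np.linalg.solve(K,[u,v,1.]); return C+d*(z-C[2])/d[2]
def blobs(img,lo,hi,mn=20):
    m=cv2.inRange(cv2.cvtColor(img,cv2.COLOR_BGR2HSV),np.array(lo),np.array(hi))
    n,l,s,c=cv2.connectedComponentsWithStats(m)
    return [(c[i],s[i],l==i) for i in range(1,n) if s[i][4]>=mn]
def quad(p,mask,z):
    """min-area rect of the mask projected on plane z: centre, size, angle"""
    cs,_=cv2.findContours(mask.astype('uint8'),0,cv2.CHAIN_APPROX_NONE)
    c=max(cs,key=len)[:,0,:]
    w=np.array([ray(p,u,v,z)[:2] for u,v in c],np.float32)
    return cv2.minAreaRect(w)
E
python3 - <<'E'
from h import *
for c in('scene','side'):
    p=arm.camera_params(c);im=cv2.imread(f'pics/{c}.png')
    for n,lo,hi,z in(('red',(0,150,80),(6,255,255),.017),('yellow',(22,150,80),(32,255,255),.017),('blue',(100,150,50),(125,255,255),.008)):
        for ce,s,m in blobs(im,lo,hi,40 if c=='scene' else 15):
            print(c,n,ce.round(1),s[4],np.round(ray(p,*ce,z),4))
            if n=='blue':print(' quad',quad(p,m,.008))
    for d in arm.outline_of(c,'tray')[:1]: print(c,'tray',d['score'],quad(p,d['mask'],.012),quad(p,d['mask'],.024))
    for d in arm.outline_of(c,'collar_mid'): print(c,'collar',d['score'],d['bbox'],quad(p,d['mask'],.018))
im=cv2.imread('pics/scene.png')[90:300,170:350]
cv2.imwrite('pics/crop1.png',cv2.resize(im,None,fx=2.8,fy=2.8,interpolation=cv2.INTER_CUBIC))
E
```

```text
scene red [213.5 132.2] 336 [ 0.4749 -0.4069  0.017 ]
scene red [257.2 151.8] 207 [ 0.4626 -0.2837  0.017 ]
scene yellow [325.  178.8] 280 [ 0.4374 -0.1124  0.017 ]
scene yellow [118.3 284.8] 1797 [ 0.859  -0.3086  0.017 ]
scene yellow [203.6 351.8] 2306 [ 0.8589 -0.0919  0.017 ]
scene blue [263.5 248.7] 2430 [ 0.6439 -0.1268  0.008 ]
 quad ((0.640288233757019, -0.1290637105703354), (0.10887568444013596, 0.11081700026988983), 84.61072540283203)
scene tray 0.86 ((0.5030032396316528, 0.17797702550888062), (0.1609071046113968, 0.1576606035232544), 18.157169342041016) ((0.5085515975952148, 0.1770917922258377), (0.15818370878696442, 0.15499216318130493), 18.157163619995117)
scene collar 0.9 [246.1, 139.5, 24.3, 30.3] ((0.4673762917518616, -0.28001806139945984), (0.08860285580158234, 0.0633029192686081), 44.67307662963867)
scene collar 0.6 [278.2, 109.3, 27.7, 31.4] ((0.3517589569091797, -0.2698265612125397), (0.08881732076406479, 0.06330609321594238), 34.73282241821289)
side red [376.7 169.5] 134 [ 0.4671 -0.3908  0.017 ]
side yellow [225.6 174. ] 925 [ 0.8534 -0.1823  0.017 ]
side yellow [354.2 213.6] 45 [ 0.4477 -0.122   0.017 ]
side blue [283.1 202.8] 674 [ 0.6354 -0.1139  0.008 ]
 quad ((0.6388090252876282, -0.12279561907052994), (0.10975472629070282, 0.10888507962226868), 85.54391479492188)
side tray 0.7 ((0.5077508687973022, 0.17603224515914917), (0.15599900484085083, 0.17823508381843567), 18.15597915649414) ((0.5006243586540222, 0.18821007013320923), (0.15233562886714935, 0.174049511551857), 18.155981063842773)
side collar 0.65 [354.8, 174.7, 22.1, 19.1] ((0.4693784713745117, -0.2805023193359375), (0.06002050265669823, 0.1258697807788849), 15.77431869506836)
```

View pics/crop1.png

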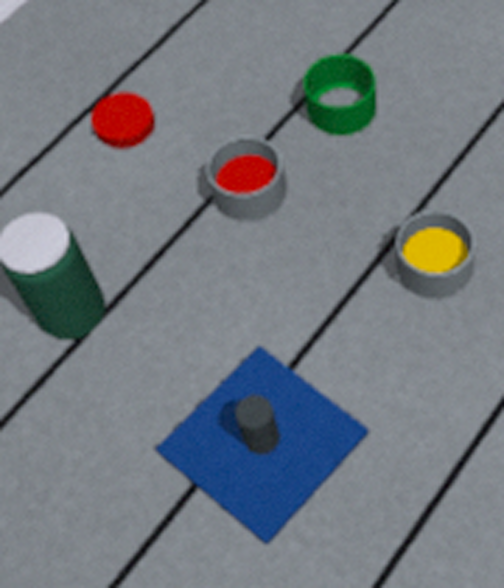

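The crop shows three steel or green rings plus one loose red disc. The red plug in the grey collar (scene 258,153; world ≈(0.467,-0.281), 0.545 m from the base) is nearer than the loose disc (≈(0.47,-0.40), 0.62 m). It is also the only red disc in a steel collar, so it is the target. Next I move above it.

```bash
cat >> h.py <<'E'
from scipy.spatial.transform import Rotation as Ro
def go(x,y,z):
    """shift in mm in tool axes to a target TCP"""
    s=arm.observe();R=Ro.from_quat(s['tcp_rot'])
    print('t',round(s['t'],2),'pos',np.round(s['position'],4),'yaw',np.degrees(np.arctan2(*R.as_matrix()[[1,0],0])).round(1),'F',np.round(s['wrist_force'],1),'grip',round(s['grip_width'],4),round(float(np.max(s['finger_force'])),1))
    print('shift mm',(R.inv().apply(np.array([x,y,z])-s['position'])*1000).round(1),'rotvec to down',R.apply([0,0,1]).round(4))
E
python3 -m inch '[[[31,-22,0],[0,0,0],1],[[31,-22,0],[0,0,0],1],[[31,-22,0],[0,0,0],1],[[31,-22,0],[0,0,0],1],[[31,-22,0],[0,0,0],1]]' 20
python3 -m inch '[[[31,-22,0],[0,0,0],1],[[31,-22,0],[0,0,0],1],[[31,-22,0],[0,0,0],1],[[31,-22,0],[0,0,0],1],[[30,-25,0],[0,0,0],1]]'
python3 - <<'E'
from h import *
go(.467,-.281,.2)
p=arm.camera_params('wrist');im=arm.camera('wrist');cv2.imwrite('pics/w1.png',im)
R,t=np.array(p['R']),np.array(p['t']);print(np.round(p['mtx'],1).tolist(),(-R.T@t).round(3),R.round(2).tolist())
for d in arm.outline_of('wrist','collar_mid'): print(d['bbox'],round(d['score'],2),quad(p,d['mask'],.036))
for ce,s,m in blobs(im,(0,150,60),(6,255,255),100): print('red',ce,s,quad(p,m,.017))
go(.467,-.281,.2)
E
```

```text
t: 1.2
position: [0.3771, -0.4477, 0.2228]
tcp_rot: [0.977, 0.213, 0.0, 0.0]
wrist_force: [0.3, -0.6, -0.6]
grip_width: 0.0869
finger_force: 0.0
t: 1.7
position: [0.4701, -0.281, 0.2229]
tcp_rot: [0.977, 0.213, 0.0, 0.0]
wrist_force: [-0.1, -0.5, 0.3]
grip_width: 0.087
finger_force: 0.0
t 1.7 pos [ 0.4701 -0.281   0.2229] yaw 24.6 F [-0.1 -0.5  0.3] grip 0.087 0.0
shift mm [-2.8 -1.3 22.9] rotvec to down [ 8.e-04 -6.e-04 -1.e+00]
[[279.2, 0.0, 323.7], [0.0, 279.2, 196.5], [0.0, 0.0, 1.0]] [ 0.531 -0.253  0.386] [[0.42, -0.91, 0.0], [-0.88, -0.4, 0.25], [-0.22, -0.1, -0.97]]
[259.8, 225.9, 40.6, 49.1] 0.79 ((0.3801034688949585, -0.2566007375717163), (0.022412020713090897, 0.05531003326177597), 26.23379135131836)
[298.1, 153.4, 48.0, 53.0] 0.55 ((0.4694555103778839, -0.27680665254592896), (0.0632554367184639, 0.06003481149673462), 24.539066314697266)
red [320.74847694 177.4464752 ] [ 302  159   39   38 1149] ((0.4679111838340759, -0.2780332863330841), (0.05025826767086983, 0.0509534552693367), 24.541053771972656)
red [408.98399146 210.17716115] [390 194  38  35 937] ((0.4768400490283966, -0.40781038999557495), (0.045882873237133026, 0.05332554504275322), 14.222551345825195)
t 1.8 pos [ 0.4725 -0.2757  0.223 ] yaw 25.2 F [-0.2  0.5 -1.3] grip 0.0869 0.0
shift mm [-7.4  2.5 23. ] rotvec to down [ 0.0022  0.0027 -1.    ]
```

```bash
cat > look.py <<'E'
from h import *
import sys
p=arm.camera_params('wrist');im=arm.camera('wrist');cv2.imwrite(f'pics/{sys.argv[1]}.png',im)
for d in arm.outline_of('wrist','collar_mid'):
    if d['score']>.4: print('collar',d['bbox'],round(d['score'],2),quad(p,d['mask'],.036))
for ce,s,m in blobs(im,(0,150,60),(6,255,255),100): print('red',s,ray(p,*ce,.017)[:2].round(4),quad(p,m,.017))
E
python3 look.py w2; python3 -c "
from h import *
go(.468,-.278,.1)"
```

```text
collar [266.2, 225.1, 37.4, 52.0] 0.88 ((0.38354191184043884, -0.2565340995788574), (0.021392006427049637, 0.05388237535953522), 25.191436767578125)
collar [299.8, 158.9, 46.9, 51.8] 0.55 ((0.4687855839729309, -0.27611812949180603), (0.06370274722576141, 0.06140628084540367), 25.186004638671875)
red [ 305  163   39   37 1133] [ 0.4682 -0.2776] ((0.4679890275001526, -0.2777802348136902), (0.049200642853975296, 0.051144666969776154), 25.184694290161133)
red [392 199  39  34 849] [ 0.4788 -0.4072] ((0.4781060218811035, -0.40752553939819336), (0.04241783916950226, 0.05410892143845558), 7.492854118347168)
t 1.9 pos [ 0.4697 -0.2814  0.2228] yaw 24.8 F [-0.1 -0.8 -0.1] grip 0.0872 0.0
shift mm [-1.000e-01 -3.900e+00  1.228e+02] rotvec to down [ 3.e-04 -5.e-04 -1.e+00]
```

View pics/w2.png

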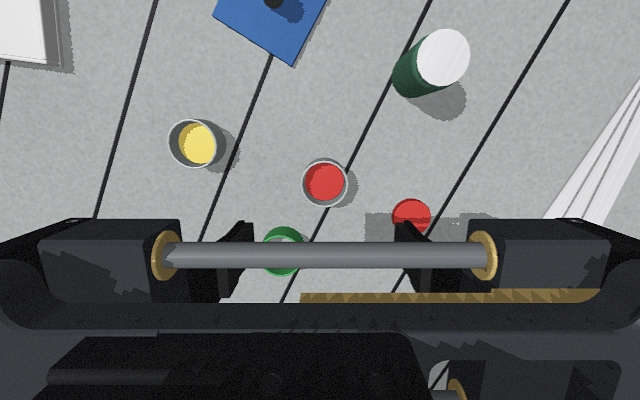

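The wrist view shows the target collar with the red plug at (324,184). The loose disc is at (411,213), green ring (283,250), yellow collar (196,143) and stand top-left, with the path clear. I descend to z≈0.1 and look again.

```bash
python3 -m inch '[[[0,-1,30],[0,0,0],1],[[0,-1,30],[0,0,0],1],[[0,-1,30],[0,0,0],1],[[0,0,30],[0,0,0],1],[[0,0,0],[0,0,0],1]]' 
python3 look.py w3; python3 -c "
from h import *
go(.4685,-.277,.009)"
```

```text
t: 2.4
position: [0.4643, -0.2799, 0.099]
tcp_rot: [0.977, 0.212, -0.003, -0.002]
wrist_force: [0.3, 0.6, -0.0]
grip_width: 0.0866
finger_force: 0.0
collar [285.7, 162.9, 76.3, 76.5] 0.71 ((0.4689752757549286, -0.27606257796287537), (0.06452581286430359, 0.06116850674152374), 51.8173828125)
collar [225.7, 269.5, 70.7, 33.8] 0.58 ((0.373047411441803, -0.25858908891677856), (0.034888457506895065, 0.06457574665546417), 24.643550872802734)
red [ 295  170   58   54 2436] [ 0.4681 -0.2775] ((0.46735164523124695, -0.27749013900756836), (0.04955205321311951, 0.05164606496691704), 24.538183212280273)
red [424 219  44  23 787] [ 0.4857 -0.3963] ((0.48566699028015137, -0.3941737711429596), (0.021855343133211136, 0.03957122936844826), 24.560749053955078)
t 2.5 pos [ 0.4676 -0.2807  0.1028] yaw 24.5 F [-0.3  0.9  0.4] grip 0.0871 0.0
shift mm [ 2.4 -3.1 93.8] rotvec to down [-4.e-04 -3.e-04 -1.e+00]
```

```bash
python3 -m inch '[[[2,-3,25],[0,0,0],1],[[0,0,25],[0,0,0],1],[[0,0,20],[0,0,0],1],[[0,0,15],[0,0,0],1],[[0,0,8],[0,0,0],1]]' 
python3 -m inch '[[[0,0,0],[0,0,0],1],[[0,0,0],[0,0,0],0.75],[[0,0,0],[0,0,0],0.6],[[0,0,0],[0,0,0],0.5],[[0,0,0],[0,0,0],0.5]]' 20
python3 -c "
from h import *
go(.4685,-.277,.009)"
```

```text
t: 3.0
position: [0.4694, -0.277, 0.0103]
tcp_rot: [0.977, 0.213, 0.001, 0.001]
wrist_force: [0.1, -0.1, 0.2]
grip_width: 0.0869
finger_force: 0.0
t: 3.5
position: [0.469, -0.2761, 0.0101]
tcp_rot: [0.977, 0.213, 0.0, 0.0]
wrist_force: [0.6, -2.8, -0.7]
grip_width: 0.0625
finger_force: 1.3
t 3.5 pos [ 0.469  -0.2761  0.0101] yaw 24.6 F [ 0.6 -2.8 -0.7] grip 0.0625 1.3
shift mm [-0.8  0.6  1.1] rotvec to down [ 1.1e-03 -7.0e-04 -1.0e+00]
```

Contact at 62.5 mm wide. I close fully and lift.

```bash
python3 -m inch '[[[0,0,0],[0,0,0],0.3],[[0,0,0],[0,0,0],0.3],[[0,0,0],[0,0,0],0.3],[[0,0,0],[0,0,0],0.3],[[0,0,-5],[0,0,0],0.3]]' 20
python3 -m inch '[[[0,0,-20],[0,0,0],0.3],[[0,0,-30],[0,0,0],0.3],[[0,0,-30],[0,0,0],0.3],[[0,0,-30],[0,0,0],0.3],[[0,0,-10],[0,0,0],0.3]]' 20
python3 - <<'E'
from h import *
go(.64,-.127,.13)
p=arm.camera_params('wrist');im=arm.camera('wrist');cv2.imwrite('pics/w4.png',im)
for ce,s,m in blobs(im,(100,150,40),(125,255,255),300):print(s,quad(p,m,.008))
for d in arm.outline_of('scene','stand')[:1]:print(quad(arm.camera_params('scene'),d['mask'],.008))
# dark post top in scene
im=cv2.imread('pics/scene.png');g=cv2.cvtColor(im,cv2.COLOR_BGR2HSV)
b=np.zeros(im.shape[:2],'uint8');b[225:262,245:285]=1
m=((g[...,2]<75)&(g[...,1]<120)&(b>0)).astype('uint8')
n,l,s,c=cv2.connectedComponentsWithStats(m);print(s,c);p=arm.camera_params('scene')
print('post top px for', [ (xy,(lambda q:(p['mtx']@q/q[2])[:2].round(1))(np.array(p['R'])@[*xy,.056]+p['t'])) for xy in ((.64,-.127),(.64,-.129),(.638,-.125))])
print(im[236:256,252:274].max(2))
E
```

```text
t: 4.0
position: [0.4678, -0.2754, 0.0139]
tcp_rot: [0.977, 0.213, -0.001, -0.001]
wrist_force: [-1.2, -0.1, -1.7]
grip_width: 0.0605
finger_force: 19.9
t: 4.5
position: [0.4697, -0.2762, 0.137]
tcp_rot: [0.977, 0.213, 0.002, 0.001]
wrist_force: [0.9, -1.0, -1.2]
grip_width: 0.0606
finger_force: 19.9
t 4.5 pos [ 0.4697 -0.2762  0.137 ] yaw 24.6 F [ 0.9 -1.  -1.2] grip 0.0606 19.9
shift mm [216.9 -64.7   7.3] rotvec to down [ 0.0037 -0.0017 -1.    ]
[ 209    0   94   45 1369] ((0.589760422706604, -0.152987539768219), (0.03648864105343819, 0.0849866047501564), 24.66961669921875)
((0.6426166296005249, -0.13036201894283295), (0.11307653039693832, 0.11138853430747986), 84.80906677246094)
[[     0      0    640    400 255843]
 [   259    232      2      3      4]
 [   262    232      1      2      2]
 [   254    233     15     19    148]
 [   255    234      1      1      1]
 [   257    234      1      2      2]] [[319.53532049 199.47325117]
 [259.25       233.        ]
 [262.         232.5       ]
 [262.12837838 243.68243243]
 [255.         234.        ]
 [257.         234.5       ]]
post
[... 1297 characters left out ...]
1  56  52  50  52  47  61 101
  127 134 130 134]
 [135 131 132 133 133 116  80  37  49  50  48  47  53  52  52  56  92 126
  135 134 135 134]
 [139 135 134 133 132 129 104  53  45  45  49  49  50  52  66  81 110 134
  131 134 131 136]
 [135 134 134 131 130 132 124 105  91  74  60  59  67  74  99 115 126 132
  133 134 133 135]
 [134 133 135 135 130 132 131 131 127 115 106 110 113 113 123 130 133 130
  135 135 137 133]
 [134 134 133 133 133 132 134 136 131 132 131 133 133 132 130 135 134 135
  136 133 133 134]
 [131 136 133 132 133 131 134 134 133 135 134 132 133 130 132 132 133 132
  136 134 134 129]
 [134 134 131 134 130 134 133 135 133 133 134 131 135 130 133 135 132 136
  133 132 133 129]]
```

```bash
python3 -m inch '[[[20,-10,0],[0,0,0],0.3],[[35,-15,0],[0,0,0],0.3],[[35,-15,0],[0,0,0],0.3],[[30,-15,0],[0,0,0],0.3],[[10,-5,0],[0,0,0],0.3]]' 20
python3 -m inch '[[[0,0,0],[0,0,0],0.3],[[0,0,0],[0,0,0],0.3],[[0,0,0],[0,0,0],0.3],[[0,0,0],[0,0,0],0.3],[[0,0,0],[0,0,0],0.3]]' 20
python3 - <<'E'
from h import *
go(.64,-.128,.13)
p=arm.camera_params('wrist');im=arm.camera('wrist');cv2.imwrite('pics/w5.png',im)
for ce,s,m in blobs(im,(100,150,40),(125,255,255),300):print(s,quad(p,m,.008))
E
```

```text
t: 5.1
position: [0.5629, -0.1621, 0.1322]
tcp_rot: [0.976, 0.216, -0.001, -0.002]
wrist_force: [-0.4, 0.2, -2.3]
grip_width: 0.0604
finger_force: 19.9
t: 5.6
position: [0.5612, -0.1682, 0.1346]
tcp_rot: [0.977, 0.212, -0.0, 0.0]
wrist_force: [0.1, 0.7, -1.1]
grip_width: 0.0603
finger_force: 19.9
t 5.6 pos [ 0.5612 -0.1682  0.1346] yaw 24.5 F [ 0.1  0.7 -1.1] grip 0.0603 19.9
shift mm [88.4 -3.9  4.5] rotvec to down [-2.e-04 -4.e-04 -1.e+00]
[ 249   18  150  159 7040] ((0.6413753032684326, -0.12946245074272156), (0.10851004719734192, 0.10934190452098846), 84.35299682617188)
```

View pics/w5.png

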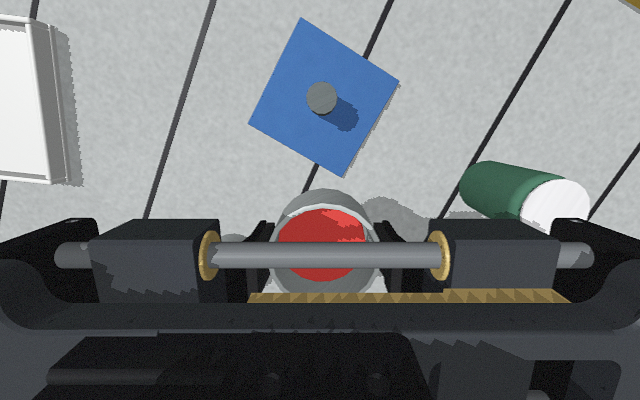

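The wrist view shows the collar held with the plug in it. The post top is at (322,98) on the blue plate, giving the stand at ≈(0.641,-0.129). I move over the post.

```bash
python3 -m inch '[[[15,0,0],[0,0,0],0.3],[[30,-1,0],[0,0,0],0.3],[[30,-1,0],[0,0,0],0.3],[[14,0,0],[0,0,0],0.3],[[0,0,0],[0,0,0],0.3]]' 20
python3 -m inch '[[[0,0,10],[0,0,0],0.3],[[0,0,20],[0,0,0],0.3],[[0,0,15],[0,0,0],0.3],[[0,0,0],[0,0,0],0.3],[[0,0,0],[0,0,0],0.3]]' 20
python3 - <<'E'
from h import *
p=arm.camera_params('wrist')
go(.641,-.129,.017)
im=cv2.imread('pics/w5.png')
a=arm.camera('side');cv2.imwrite('pics/side2.png',a[110:260,210:390].repeat(3,0).repeat(3,1))
go(.641,-.129,.017)
w=arm.camera('wrist');cv2.imwrite('pics/w6.png',w)
for ce,s,m in blobs(w,(100,150,40),(125,255,255),300):print(s,quad(p,m,.008))
E
```

```text
t: 6.15
position: [0.644, -0.1258, 0.1344]
tcp_rot: [0.977, 0.215, 0.001, -0.0]
wrist_force: [-0.2, 0.1, -2.8]
grip_width: 0.0606
finger_force: 19.9
t: 6.65
position: [0.6412, -0.1288, 0.0892]
tcp_rot: [0.977, 0.213, -0.001, -0.0]
wrist_force: [0.7, 0.4, -2.6]
grip_width: 0.0605
finger_force: 19.9
t 6.65 pos [ 0.6412 -0.1288  0.0892] yaw 24.6 F [ 0.7  0.4 -2.6] grip 0.0605 19.9
shift mm [-0.2  0.1 72.2] rotvec to down [-1.1e-03 -1.0e-04 -1.0e+00]
t 6.7 pos [ 0.642  -0.1287  0.09  ] yaw 24.6 F [-0.  -0.1 -2.3] grip 0.0607 19.9
shift mm [-1.1 -0.1 73. ] rotvec to down [ 7.e-04 -3.e-04 -1.e+00]
[ 245  118  163  111 6267] ((0.6412419676780701, -0.12948358058929443), (0.10857583582401276, 0.1087934821844101), 84.53958892822266)
```

View pics/side2.png

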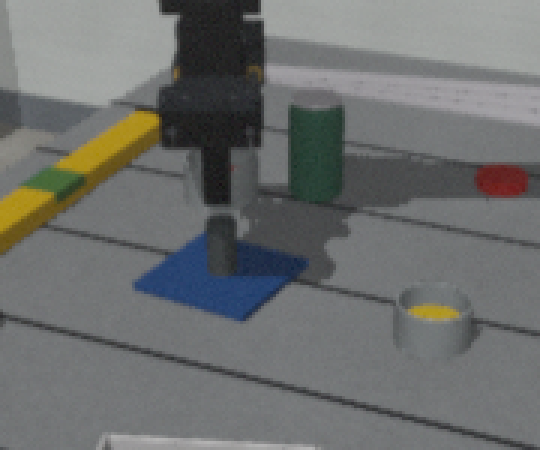

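The side view shows the collar centred above the post (post in crop at (222,230), collar at (222,185)). I lower it.

```bash
python3 -m inch '[[[0,0,12],[0,0,0],0.3],[[0,0,12],[0,0,0],0.3],[[0,0,12],[0,0,0],0.3],[[0,0,12],[0,0,0],0.3],[[0,0,8],[0,0,0],0.3]]' 20
python3 -m inch '[[[0,0,5],[0,0,0],0.3],[[0,0,4],[0,0,0],0.3],[[0,0,3],[0,0,0],0.3],[[0,0,2],[0,0,0],0.3],[[0,0,0],[0,0,0],0.3]]' 20
```

```text
t: 7.25
position: [0.6411, -0.128, 0.0317]
tcp_rot: [0.977, 0.213, -0.001, -0.0]
wrist_force: [-0.2, 0.1, -2.1]
grip_width: 0.0606
finger_force: 19.9
t: 7.75
position: [0.6419, -0.1283, 0.0196]
tcp_rot: [0.977, 0.213, 0.0, 0.0]
wrist_force: [1.2, 0.3, -2.3]
grip_width: 0.0607
finger_force: 19.9
```

```bash
python3 -m inch '[[[0,0,1],[0,0,0],0.3],[[0,0,1],[0,0,0],0.3],[[0,0,0.5],[0,0,0],0.3],[[0,0,0],[0,0,0],0.3],[[0,0,0],[0,0,0],0.3]]' 20
```

```text
t: 8.25
position: [0.6422, -0.1283, 0.0182]
tcp_rot: [0.977, 0.213, 0.0, 0.0]
wrist_force: [-2.8, 0.4, 5.8]
grip_width: 0.0607
finger_force: 19.9
```

Contact with the plate (about +8 N). I release, rise clear and check.

```bash
python3 -m inch '[[[0,0,0],[0,0,0],0.74],[[0,0,0],[0,0,0],0.8],[[0,0,0],[0,0,0],0.9],[[0,0,0],[0,0,0],1],[[0,0,0],[0,0,0],1]]' 20
python3 -m inch '[[[0,0,-10],[0,0,0],1],[[0,0,-15],[0,0,0],1],[[0,0,-15],[0,0,0],1],[[0,0,-15],[0,0,0],1],[[0,0,0],[0,0,0],1]]' 20
python3 - <<'E'
from h import *
go(.641,-.129,.058)
p=arm.camera_params('wrist');w=arm.camera('wrist')
for ce,s,m in blobs(w,(0,150,60),(6,255,255),100):print(s,ray(p,*ce,.07).round(4),quad(p,m,.07))
a=arm.camera('side');sc=arm.camera('scene')
c=cv2.resize(a[150:230,230:340],None,fx=5,fy=5,interpolation=2)
cv2.imwrite('pics/chk.png',np.hstack([w[100:320,200:450].repeat(1,0),cv2.resize(c,(302,220)),]))
p=arm.camera_params('side')
for ce,s,m in blobs(a,(0,150,60),(6,255,255),20):print('side',s,ray(p,*ce,.064).round(4))
go(.641,-.129,.058)
E
```

```text
t: 8.75
position: [0.6418, -0.1283, 0.0169]
tcp_rot: [0.977, 0.213, -0.0, -0.0]
wrist_force: [1.1, 0.4, -1.0]
grip_width: 0.0835
finger_force: 0.0
t: 9.25
position: [0.6441, -0.1285, 0.0758]
tcp_rot: [0.977, 0.213, 0.003, 0.001]
wrist_force: [-0.2, 0.1, -0.4]
grip_width: 0.0869
finger_force: 0.0
t 9.25 pos [ 0.6441 -0.1285  0.0758] yaw 24.6 F [-0.2  0.1 -0.4] grip 0.0869 0.0
shift mm [-3.1 -0.9 17.8] rotvec to down [ 0.0063 -0.001  -1.    ]
[ 281  194   80   48 3064] [ 0.6506 -0.1229  0.07  ] ((0.6524606347084045, -0.12216070294380188), (0.0313616544008255, 0.05116456747055054), 24.46963119506836)
[302 269  37   5 118] [ 0.6189 -0.1369  0.07  ] ((0.6184930801391602, -0.13726703822612762), (0.0029475237242877483, 0.02398134395480156), 24.4403133392334)
side [369 166  17   9 110] [ 0.441  -0.2872  0.064 ]
side [274 177   9  11  39] [ 0.6501 -0.1103  0.064 ]
side [285 176   9  12  68] [ 0.6253 -0.1295  0.064 ]
t 9.4 pos [ 0.6415 -0.1283  0.0721] yaw 24.6 F [-0.7  0.8 -0. ] grip 0.0868 0.0
shift mm [-0.8  0.4 14.1] rotvec to down [-2.e-04 -1.e-04 -1.e+00]
```

View pics/chk.png

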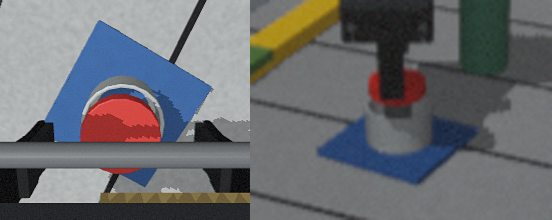

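The wrist and side crops show the red plug up on the post above the collar's rim, with the collar upright on the plate. I lower to z≈0.058 and grip the plug.

```bash
python3 -m inch '[[[0,0,7],[0,0,0],1],[[0,0,7],[0,0,0],1],[[0,0,0],[0,0,0],1],[[0,0,0],[0,0,0],0.75],[[0,0,0],[0,0,0],0.68]]' 15
python3 -m inch '[[[0,0,0],[0,0,0],0.62],[[0,0,0],[0,0,0],0.58],[[0,0,0],[0,0,0],0.3],[[0,0,0],[0,0,0],0.3],[[0,0,0],[0,0,0],0.3]]' 15
python3 -c "
from h import *
go(.503,.178,.15)"
```

```text
t: 9.9
position: [0.6419, -0.1282, 0.0579]
tcp_rot: [0.977, 0.213, -0.0, -0.0]
wrist_force: [0.5, 0.3, -0.4]
grip_width: 0.0778
finger_force: 0.0
t: 10.4
position: [0.6419, -0.1283, 0.0583]
tcp_rot: [0.977, 0.213, 0.0, 0.0]
wrist_force: [0.2, 0.1, 1.7]
grip_width: 0.0526
finger_force: 15.0
t 10.4 pos [ 0.6419 -0.1283  0.0583] yaw 24.6 F [0.2 0.1 1.7] grip 0.0526 15.0
shift mm [   1.3 -336.3  -91.8] rotvec to down [ 3.e-04 -1.e-04 -1.e+00]
```

```bash
python3 -m inch '[[[0,0,-5],[0,0,0],0.3],[[0,0,-10],[0,0,0],0.3],[[0,0,-20],[0,0,0],0.3],[[0,0,-25],[0,0,0],0.3],[[0,0,-20],[0,0,0],0.3]]' 15
python3 -m inch '[[[0,-20,0],[0,0,0],0.3],[[0,-35,0],[0,0,0],0.3],[[0,-40,0],[0,0,0],0.3],[[0,-35,0],[0,0,0],0.3],[[0,-20,0],[0,0,0],0.3]]' 15
python3 -m inch '[[[-10,-25,0],[0,0,0],0.3],[[-20,-30,0],[0,0,0],0.3],[[-20,-20,0],[0,0,0],0.3],[[-10,-10,0],[0,0,0],0.3],[[0,0,0],[0,0,0],0.3]]' 15
python3 - <<'E'
from h import *
go(.503,.178,.02)
p=arm.camera_params('wrist');w=arm.camera('wrist')
for d in arm.outline_of('wrist','tray')[:2]:print(d['bbox'],d['score'],quad(p,d['mask'],.024))
a=arm.camera('side')
for d in arm.outline_of('scene','tray')[:1]: pass
cv2.imwrite('pics/w7.png',w)
E
```

```text
t: 10.9
position: [0.6424, -0.1283, 0.1403]
tcp_rot: [0.977, 0.213, 0.001, 0.0]
wrist_force: [-0.3, 0.1, -1.2]
grip_width: 0.0528
finger_force: 15.0
t: 11.4
position: [0.5764, 0.0131, 0.1375]
tcp_rot: [0.976, 0.216, -0.001, -0.001]
wrist_force: [0.9, 0.4, -0.2]
grip_width: 0.0526
finger_force: 15.0
t: 11.9
position: [0.4873, 0.0614, 0.1379]
tcp_rot: [0.977, 0.215, -0.001, 0.0]
wrist_force: [0.4, 0.1, 0.3]
grip_width: 0.0527
finger_force: 15.0
t 11.9 pos [0.4873 0.0614 0.1379] yaw 24.8 F [0.4 0.1 0.3] grip 0.0527 15.0
shift mm [ 63.3 -99.2 117.8] rotvec to down [-1.2e-03 -4.0e-04 -1.0e+00]
[139.6, 32.1, 166.0, 176.2] 0.66 ((0.5048729181289673, 0.17725828289985657), (0.15045267343521118, 0.1515447348356247), 17.897886276245117)
```

View pics/w7.png

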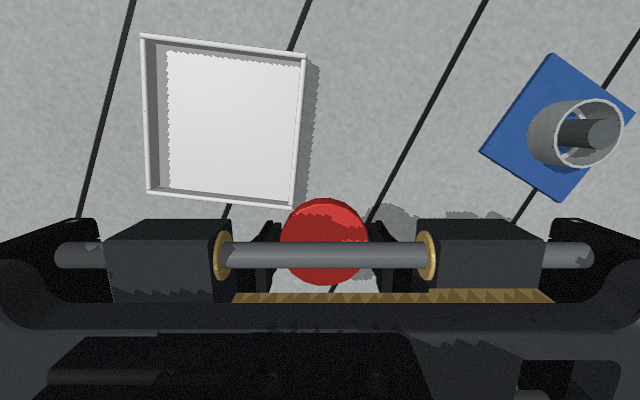

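The wrist view shows the plug held flat at (323,240), the tray at (225,120) and the empty collar standing round the post at (578,130). I move over the tray centre ≈(0.505,0.177).

```bash
python3 -m inch '[[[12,-18,0],[0,0,0],0.3],[[20,-30,0],[0,0,0],0.3],[[20,-30,0],[0,0,0],0.3],[[12,-20,0],[0,0,0],0.3],[[0,0,0],[0,0,0],0.3]]' 15
python3 -m inch '[[[0,0,15],[0,0,0],0.3],[[0,0,25],[0,0,0],0.3],[[0,0,25],[0,0,0],0.3],[[0,0,25],[0,0,0],0.3],[[0,0,10],[0,0,0],0.3]]' 15
python3 -c "
from h import *
go(.505,.177,.0075)"
```

```text
t: 12.6
position: [0.5078, 0.1803, 0.1381]
tcp_rot: [0.977, 0.215, 0.001, -0.001]
wrist_force: [-0.7, -0.3, -1.3]
grip_width: 0.0527
finger_force: 15.0
t: 13.1
position: [0.5062, 0.174, 0.0356]
tcp_rot: [0.977, 0.212, -0.002, 0.001]
wrist_force: [0.2, -0.4, -0.1]
grip_width: 0.0525
finger_force: 15.0
t 13.1 pos [0.5062 0.174  0.0356] yaw 24.5 F [ 0.2 -0.4 -0.1] grip 0.0525 15.0
shift mm [ 0.3 -3.3 28.1] rotvec to down [-0.0036 -0.0022 -1.    ]
```

```bash
python3 -m inch '[[[0,0,8],[0,0,0],0.3],[[0,0,8],[0,0,0],0.3],[[0,0,5],[0,0,0],0.3],[[0,0,3],[0,0,0],0.3],[[0,0,0],[0,0,0],0.3]]' 15
python3 -m inch '[[[0,0,1],[0,0,0],0.3],[[0,0,1],[0,0,0],0.3],[[0,0,0],[0,0,0],0.3],[[0,0,0],[0,0,0],0.3],[[0,0,0],[0,0,0],0.3]]' 15
```

```text
t: 13.6
position: [0.5068, 0.1762, 0.0141]
tcp_rot: [0.977, 0.213, 0.0, 0.0]
wrist_force: [0.4, -0.9, -0.3]
grip_width: 0.0524
finger_force: 15.0
t: 14.1
position: [0.5068, 0.1762, 0.0122]
tcp_rot: [0.977, 0.213, 0.0, 0.0]
wrist_force: [0.0, 0.6, -0.5]
grip_width: 0.0523
finger_force: 15.0
```

```bash
python3 -m inch '[[[0,0,1],[0,0,0],0.3],[[0,0,1],[0,0,0],0.3],[[0,0,1],[0,0,0],0.3],[[0,0,0.5],[0,0,0],0.3],[[0,0,0],[0,0,0],0.3]]' 15
```

```text
t: 14.6
position: [0.5066, 0.1761, 0.0084]
tcp_rot: [0.977, 0.213, -0.0, 0.0]
wrist_force: [0.7, -0.0, -0.5]
grip_width: 0.0525
finger_force: 15.0
```

```bash
python3 -m inch '[[[0,0,0.7],[0,0,0],0.3],[[0,0,0],[0,0,0],0.3],[[0,0,0],[0,0,0],0.62],[[0,0,0],[0,0,0],0.66],[[0,0,0],[0,0,0],0.75]]' 15
python3 -m inch '[[[0,0,0],[0,0,0],0.75],[[0,0,0],[0,0,0],0.8],[[0,0,-10],[0,0,0],0.8],[[0,0,-30],[0,0,0],0.8],[[0,0,-40],[0,0,0],0.8]]' 15
python3 -m inch '[[[0,0,-40],[0,0,0],1],[[0,0,-30],[0,0,0],1],[[-30,0,0],[0,0,0],1],[[0,0,0],[0,0,0],1],[[0,0,0],[0,0,0],1]]' 15
python3 - <<'E'
from h import *
go(.505,.177,.1)
p=arm.camera_params('wrist');w=arm.camera('wrist');a=arm.camera('side');s=arm.camera('scene')
for n,i in(('wrist',w),('side',a),('scene',s)):
    for ce,st,m in blobs(i,(0,150,60),(6,255,255),30):print(n,st,ray(arm.camera_params(n),*ce,.019).round(4))
cv2.imwrite('pics/end.png',np.hstack([s[100:340,200:480],cv2.resize(a[150:330,210:390],(240,240))]))
E
```

```text
t: 15.1
position: [0.5068, 0.1762, 0.008]
tcp_rot: [0.977, 0.213, 0.0, 0.0]
wrist_force: [0.1, -0.3, -0.5]
grip_width: 0.0599
finger_force: 0.0
t: 15.6
position: [0.5054, 0.1756, 0.0879]
tcp_rot: [0.977, 0.213, -0.002, 0.0]
wrist_force: [1.0, -0.5, -0.4]
grip_width: 0.0696
finger_force: 0.0
t: 16.1
position: [0.4793, 0.1634, 0.1586]
tcp_rot: [0.977, 0.213, 0.001, 0.0]
wrist_force: [-0.1, 0.2, 0.1]
grip_width: 0.0869
finger_force: 0.0
t 16.1 pos [0.4793 0.1634 0.1586] yaw 24.6 F [-0.1  0.2  0.1] grip 0.0869 0.0
shift mm [29.  -1.7 58.6] rotvec to down [ 1.2e-03 -1.0e-04 -1.0e+00]
wrist [ 301  137   47   48 1766] [0.5073 0.1765 0.019 ]
side [369 165  17  10 137] [ 0.4658 -0.3857  0.019 ]
side [261 274  27  22 472] [0.5018 0.1833 0.019 ]
scene [202 123  23  20 337] [ 0.476  -0.4053  0.019 ]
scene [416 259  28  27 561] [0.5066 0.175  0.019 ]
```

View pics/end.png

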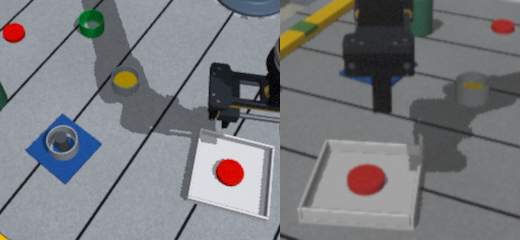

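The plug lies flat in the middle of the tray at ≈(0.507,0.176). The collar stands empty round the post (left crop, (62,142)), and the arm is clear. Handing in.

```bash
python3 -c "
from plant import arm
print(arm.hand_in())"
```

```text
the job is handed in; nothing more can be done
None
```

I handed the job in at about 16 s: the red plug lies flat near the middle of the white tray and the empty collar stands on the stand's plate around the post (both checked in the last pictures); the hand-in returned no verdict.

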